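# Weigh a batch of bisque and put it away dust-free

## Task

Weigh this batch of little bisque pieces for the firing fee: first pull the scale's sprung display out to its stop so that it stays out, then stand every piece upright on the steel platter and leave them all there together for a couple of seconds while the reading settles. Then stand all the pieces upright in the open bay of the wooden case (it has a sliding dust cover, which you will find shut or nearly so), slide the cover fully shut over them and push the display fully home again. Leave the glaze jar, the loop tool and the unfired pot where they are.

Things in the scene. Friction and masses are not known exactly. Their poses are not given: they have to be found in the camera images.
- scale: Bench scale, fixed; white body 170 x 214 mm (along its x and y), steel platter above it 180 x 220 mm with its top at 45 mm and a rim 4 mm thick and 6 mm high round its edge. Origin on the table under the centre; x points from the display side to the back, z up. The display sits in the middle of its -x side.
- platter (a point): Centre of the platter's top face, 45 mm above the table, axes as the scale's. Free area inside the rim: 172 mm along x, 212 mm along y.
- display (a joint): Travel of the scale's pull-out display in m: 0 home, 0.080 at its stop, along the scale's -x. A spring draws it home (1.5 N, rising to 3.5 N); in the last 14 mm it rides over a ball catch (about 13 N in all to pull over), which then holds it at the stop. Let go earlier it springs home. To put it back push along the scale's +x with about 4 N: the catch lets go and the spring takes it home.
- display_grip (a point): Centre of the display block's top face, 34 mm above the table; moves with the display. Axes as the scale's. The block is a grey plastic box 36 mm along x, 56 mm along y, 26 mm high (from 8 to 34 mm above the table) with free sides, to be pinched across its 56 mm; at home its back is 2 mm clear of the scale's body.
- case: Plywood ware case, fixed, 232 x 220 mm (along its x and y). Origin on the table under its centre, z up. Its -x half is the open bay, its +x half a closed deck 56 mm high, on which the cover rests when open. Side walls 8 mm thick, top at 68 mm; front (-x) wall 8 mm thick, top at 56 mm.
- bay (a point): Centre of the bay's floor, 8 mm above the table, 54 mm from the case's centre along its -x; axes as the case's. The bay is 108 mm along x, 204 mm along y inside and 48 mm deep to the cover; all pieces fit in one row along y.
- cover (a joint): Travel of the case's sliding dust cover in m: 0 fully shut over the bay, 0.112 fully open (over the deck); slides along the case's +x, stays where it is left, about 1.5 N of friction.
- cover_handle (a point): Centre of the top of the cover's wooden grip, 90 mm above the table; moves with the cover; axes as the case's. The grip is a bar 14 mm along x, 70 mm along y and 26 mm high, standing in the middle of the cover, a 6 mm board 114 x 202 mm with its top at 64 mm.
- tumbler: Unglazed fired clay tumbler, straight-sided, 42 mm diameter, 44 mm high, open at the top, 60 g. Origin: centre of its foot; z up along its axis. May be absent.
- dish: Unglazed fired clay little dish, 50 mm diameter, 30 mm high, open at the top, 55 g. Origin: centre of its foot; z up. May be absent.
- vase: Unglazed fired clay bud vase, round body 45 mm diameter up to 28 mm, narrow neck above, 46 mm high, 70 g. Origin: centre of its foot; z up. May be absent.
- jar: Unglazed fired clay lidded jar in one piece, 45 mm diameter up to 29 mm, with a lid knob 16 mm in diameter up to 44 mm, 80 g. Origin: centre of its foot; z up. May be absent.
- glaze: Bystander: closed glass glaze jar, 68 mm diameter, 85 mm high. Origin: centre of its foot.
- looptool: Bystander: loop trimming tool lying on the table, wooden handle 110 mm long, 13 mm thick, with a metal loop, 170 mm long overall. Origin: under the middle of the handle.
- greenpot: Bystander: unfired grey clay pot, 90 mm diameter, 78 mm high. Origin: centre of its foot.

How it is judged:
By the outcome, as a careful person would: the job done as asked, in the order asked, and still so for the second after the job is handed in, with the robot touching nothing.
Of tumbler, dish, vase, jar only 2 to 3 are there at a start; the rules pass over those that are not, and their reading is None.
At some moment in a run one of tumbler, dish, vase, jar may be knocked a few centimetres aside while the robot is not near it.
It also fails if it takes over 208 s, if anything falls off the work surface, if the arm or the gripper's body presses on something with over 40 N, if the wrist force passes 120 N, or if a joint passes its speed limit or range.

## Robot

A 6-joint arm with a two-finger parallel gripper is mounted at the origin on the work surface. World frame = base frame: x ahead of the robot, y to its left, z up, the work surface at z = 0. Lengths are in m, angles in rad, forces in N, time in s.
With the tool pointing down it reaches from about 0.25 to 0.8 m from the base axis. Payload 8.5 kg.
Tool frame: the origin (TCP) lies midway between the tips of the shut fingers; the grasp point (between the pads) lies 19 mm behind it; z points along the fingers, y is the line along which they close (so a half turn about z gives the same grasp; the last joint's range is limited). The gripper opens to 85 mm and grips with 20 to 120 N. Pads are 22 mm wide; open, the fingers measure 114 mm over their backs; the gripper's body (76 mm by 85 mm) begins 54 mm behind the grasp point. The pads swing forward as they close: fully open they stand 13 mm farther back than shut.
Start: joints at [-1.112, 0.238, -0.013, 1.319, 0, 1.571], TCP at [0.232, -0.471, 0.231] pointing down, gripper open.
Joint ranges: [-2.66, 2.66], [-1.03, 1.9], [-1.14, 1.46], [-1.82, 2.27], [-1.45, 1.34], [-3.14, 3.14]. Speed limits (rad/s): [2.22, 2.22, 2.79, 3.14, 3.14, 3.14].

## Interface

Orientations are given as a 3x3 rotation matrix whose columns are the frame's x, y, z axes.
In Python, from station import get_obs, read_camera, hand_in gives the robot as it stands.
- The arm moves only by the shell command python3 -m inch 'ROWS' [FORCE]. ROWS is JSON, a list that holds one entry, the list of rows, each a list of 7 numbers: the shift along the tool's x, y, z in m, then the turn, a rotation vector about the tool's x, y, z in degrees, then the finger opening in m, from 0 to 0.0854. A call has 1 to 20 rows; each row shifts and turns the commanded pose from where the row before left it, along the tool's axes as they then stand; what a row does not reach is not made up. A row lasts 1/12 s, in which the tool goes at most 41.7 mm and 7.16 degrees, less where a joint would pass 70% of its speed; a pose out of reach is approached as far as the arm can. A call with a gripper value outside its range is refused whole. The fingers move at their own pace and stop on an object; FORCE is the grip in N (left out, the last holds). Time passes only in rows, so rows that do not move let the fingers close. It gives the time, the measured TCP pose, the force, the opening and the grip force at its end, in the units of the state.
- get_obs(): the state, without advancing time (a new reading comes with each control period).
- read_camera(name): name is "scene" or "top"; returns a dict with "color" (384x512x3 uint8, red, green, blue), "fx", "fy", "cx", "cy" (pixels), "R" (3x3) and "t" (3): a world point X has camera coordinates R X + t. Camera axes: x right, y down, z forward; pixel columns grow to the right and rows downward; lengths in m; the calibration is good to about 2 mm. A picture is of the moment at which its call begins. There is no depth.
- hand_in(): hands the job in; it is judged then, once.
The state is a dict: "clock": time; "joints": joint angles; "joint_vel": joint speeds; "tau": joint torques, N m; "ee_pos": TCP position; "eef_rot": TCP orientation; "ft_force": force on the tool from outside, world axes, zero at the start; "moment": the same for the moment, N m; "grip_width": finger opening in m; "finger_force": force on a finger pad.
Only numpy, scipy, OpenCV 4.12 (cv2) and the standard library are available. Lean on these libraries where they do the work, as an engineer would, in place of code of your own. Each camera call takes 0.05 s, during which the arm holds its last target. There are 200 camera calls.

## Working session

There is one attempt and no reset: what is moved stays moved. The work goes in short steps, Python scripts to look and compute and a shell command to move; the robot and the scene stay as the last step left them, time stands still between calls to the robot, and variables do not carry over. Pictures are saved under pics/ and viewed, at most 14 in all, crops included, and the job is handed in when it is done.

```bash
ls; mkdir -p pics; python3 - <<'E'
from station import *
import cv2
for n in("scene","top"):
    c=read_camera(n); cv2.imwrite(f"pics/{n}0.png",c["color"][:,:,::-1]); print(n,c["fx"],c["fy"],c["cx"],c["cy"],c["R"],c["t"])
o=get_obs(); print(o["ee_pos"],o["eef_rot"],o["grip_width"],o["clock"])
E
```

```text
pics
scene 401.17170439597805 401.17170439597805 254.91182358954677 191.97388884153224 [[-0.59654208  0.80256184  0.0056602 ]
 [ 0.44487129  0.3365251  -0.82996409]
 [-0.66800231 -0.49259045 -0.5577881 ]] [ 0.33580571 -0.16666034  1.52259634]
top 383.3532826617103 383.3532826617103 255.62991404708728 192.47728531615434 [[-0.00975777 -0.99993485  0.00592348]
 [-0.98764421  0.00871093 -0.15647054]
 [ 0.15640874 -0.00737709 -0.98766486]] [-0.01858428  0.58989636  0.86634968]
[ 0.23233786 -0.47038031  0.23075295] [[ 8.96588715e-01  4.42863826e-01 -5.55178292e-04]
 [ 4.42864174e-01 -8.96587990e-01  1.14016063e-03]
 [ 7.16971026e-06 -1.26812373e-03 -9.99999196e-01]] 0.08516875100800786 0.1
```

View pics/top0.png

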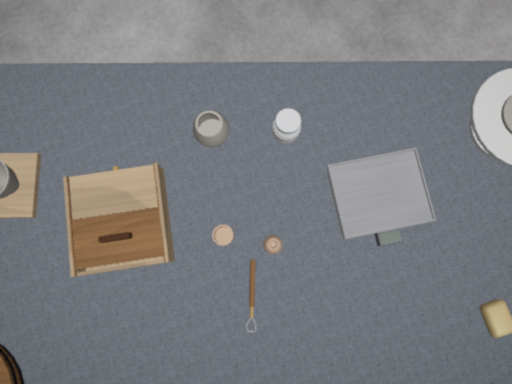

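View pics/scene0.png

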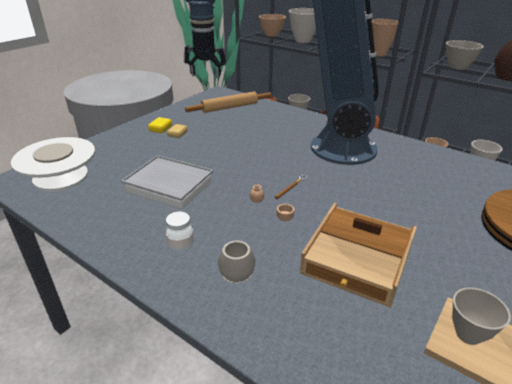

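The top view shows the case at lower left with its cover over the near (-x) half and the handle at (115,238). The dish is at (223,235), a small vase or jar at (273,244), the loop tool at (252,295), the glaze jar at (288,125) and the pot at (210,128). The scale is at (381,193), with its display at (388,238).

```bash
cat > h.py <<'E'
from station import *
import cv2, numpy as np
def w2p(c,X):
    q=np.array(c["R"])@np.array(X)+np.array(c["t"]); return np.array([c["fx"]*q[0]/q[2]+c["cx"],c["fy"]*q[1]/q[2]+c["cy"]])
def p2w(c,u,v,z):
    R=np.array(c["R"]);t=np.array(c["t"]); o=-R.T@t
    d=R.T@np.array([(u-c["cx"])/c["fx"],(v-c["cy"])/c["fy"],1]); return o+d*(z-o[2])/d[2]
def snap(n,name,x0,x1,y0,y1,s):
    c=read_camera(n); im=c["color"][y0:y1,x0:x1,::-1]
    cv2.imwrite("pics/"+name,cv2.resize(im,None,fx=s,fy=s,interpolation=cv2.INTER_CUBIC)); return c
E
python3 - <<'E'
import cv2,numpy as np
im=cv2.imread("pics/top0.png")
a=cv2.resize(im[145:285,55:295],None,fx=3.3,fy=3.3,interpolation=cv2.INTER_CUBIC)
cv2.imwrite("pics/a.png",a)
b=cv2.resize(im[140:260,310:450],None,fx=4,fy=4,interpolation=cv2.INTER_CUBIC)
s=cv2.imread("pics/scene0.png")[150:230,230:330]
b2=cv2.resize(s,None,fx=2.2,fy=2.2,interpolation=cv2.INTER_CUBIC)
o=np.zeros((480,780,3),np.uint8);o[:480,:560]=b;o[:b2.shape[0],560:560+b2.shape[1]]=b2
cv2.imwrite("pics/b.png",o)
E
```

```text
(no output)
```

View pics/a.png

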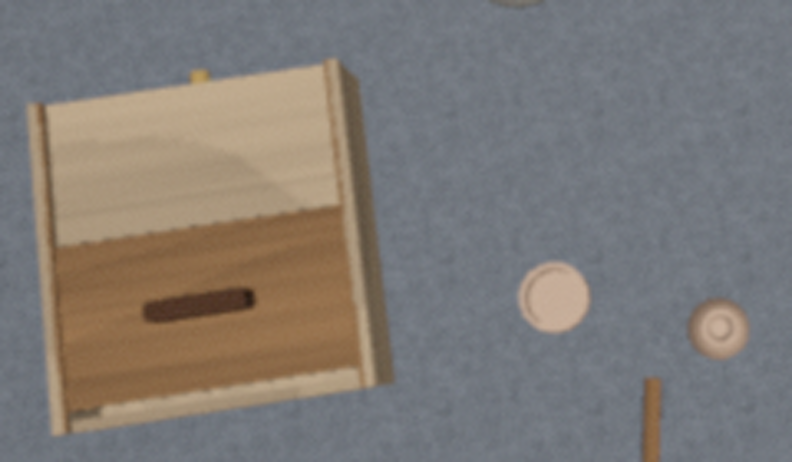

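View pics/b.png

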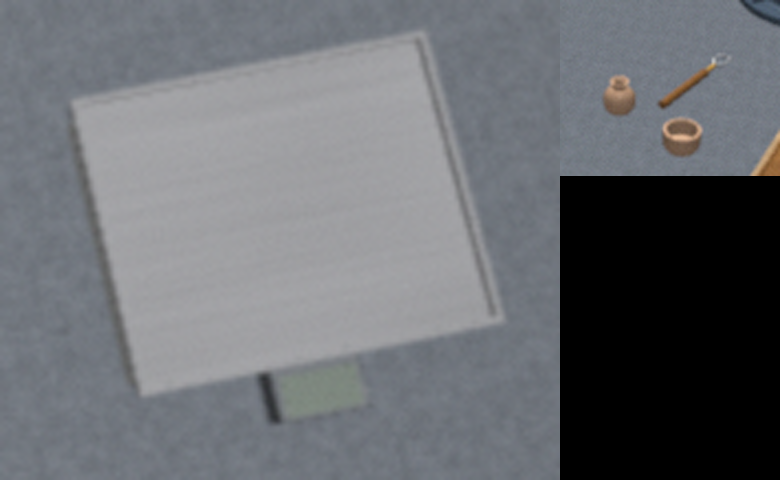

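```bash
python3 - <<'E'
from h import *
c=read_camera("top"); A=lambda x,y,z:p2w(c,55+x/3.3,145+y/3.3,z)[:2]; B=lambda x,y,z:p2w(c,310+x/4,140+y/4,z)[:2]
def rep(n,P):
    P=np.array(P);m=P.mean(0);x=(P[0]+P[1]-P[2]-P[3])/2;y=(P[0]+P[3]-P[1]-P[2])/2
    print(n,m.round(4),"len",np.linalg.norm(x).round(4),np.linalg.norm(y).round(4),"yaw",np.degrees([np.arctan2(x[1],x[0]),np.arctan2(-y[0],y[1])]).round(2));return m
m=rep("scale",[B(73,101,.051),B(427,32,.051),B(503,320,.051),B(138,395,.051)])
print("disp front edge mid",((B(276,419,.034)+B(367,403,.034))/2).round(4))
rep("case",[A(28,104,.068),A(340,59,.068),A(376,387,.068),A(52,434,.068)])
print("handle ends",A(143,312,.09),A(254,298,.09),"cover back edge",A(57,246,.064),A(343,206,.064))
print("dish",A(554,297,.03)," vase",A(719,327,.046),A(719,328,.02))
print("loop top",A(653,377,.006))
E
cat h.py >/dev/null; python3 -m inch '[[[0,0,0,0,0,0,0.0854]]]'
```

```text
scale [ 0.5865 -0.3226] len 0.1779 0.2203 yaw [10.12 10.81]
disp front edge mid [ 0.4682 -0.3423]
case [0.5287 0.2985] len 0.2315 0.2211 yaw [7.86 7.8 ]
handle ends [0.4802051  0.32612087] [0.48886294 0.2520493 ] cover back edge [0.52754786 0.39887159] [0.55383717 0.20044968]
dish [0.49046392 0.05481415]  vase [ 0.46749172 -0.06312548] [ 0.46736362 -0.06443329]
loop top [ 0.43250674 -0.01610895]
clock: 0.23
ee_pos: [0.2324, -0.4705, 0.2309]
eef_rot: [[0.897, 0.443, -0.0], [0.443, -0.897, 0.001], [-0.0, -0.001, -1.0]]
ft_force: [-0.1, 0.8, 0.4]
grip_width: 0.0853
finger_force: 0.0
```

```bash
cat >> h.py <<'E'
def go(x,y,z,yaw):
    o=get_obs();R=np.array(o["eef_rot"]);p=np.array(o["ee_pos"]);y0=np.degrees(np.arctan2(R[1,0],R[0,0]))
    t=(y0-yaw+90)%180-90; a=np.radians(y0-t); d=np.array([x,y,z])-p
    print("turn %.1f then shift x %.4f y %.4f z %.4f"%(t,d[0]*np.cos(a)+d[1]*np.sin(a),d[0]*np.sin(a)-d[1]*np.cos(a),-d[2]),"now",p.round(4),"yaw",y0.round(1),"q",np.round(o["joints"],2),"f",np.round(o["ft_force"],1),"w",round(o["grip_width"],4),"t",round(o["clock"],1))
E
python3 -c "
from h import *
go(.4803,-.3423,.10,10.5)"
```

```text
turn 15.8 then shift x 0.2671 y -0.0809 z 0.1309 now [ 0.2324 -0.4705  0.2309] yaw 26.3 q [-1.11  0.24 -0.01  1.32 -0.    1.57] f [-0.1  0.8  0.4] w 0.0853 t 0.2
```

```bash
python3 -m inch '[[[0,0,0,0,0,5.3,0.0854],[0,0,0,0,0,5.3,0.0854],[0,0,0,0,0,5.2,0.0854],[0.0223,-0.0067,0.0109,0,0,0,0.0854],[0.0223,-0.0067,0.0109,0,0,0,0.0854],[0.0223,-0.0067,0.0109,0,0,0,0.0854],[0.0223,-0.0067,0.0109,0,0,0,0.0854],[0.0223,-0.0067,0.0109,0,0,0,0.0854],[0.0223,-0.0067,0.0109,0,0,0,0.0854],[0.0223,-0.0067,0.0109,0,0,0,0.0854],[0.0223,-0.0067,0.0109,0,0,0,0.0854],[0.0223,-0.0067,0.0109,0,0,0,0.0854],[0.0223,-0.0067,0.0109,0,0,0,0.0854],[0.0223,-0.0067,0.0109,0,0,0,0.0854],[0.0223,-0.0067,0.0109,0,0,0,0.0854],[0,0,0,0,0,0,0.0854],[0,0,0,0,0,0,0.0854]]]'
python3 -c "
from h import *
go(.4803,-.3423,.009,10.5)"
```

```text
clock: 1.65
ee_pos: [0.4813, -0.3419, 0.0995]
eef_rot: [[0.983, 0.184, -0.002], [0.184, -0.983, 0.001], [-0.001, -0.001, -1.0]]
ft_force: [0.8, -0.3, 0.7]
grip_width: 0.0855
finger_force: 0.0
turn 0.1 then shift x -0.0010 y 0.0002 z 0.0905 now [ 0.4813 -0.3419  0.0995] yaw 10.6 q [-0.62  0.42 -0.09  1.06 -0.    2.34] f [ 0.8 -0.3  0.7] w 0.0855 t 1.6
```

```bash
python3 -m inch '[[[-0.001,0,0.018,0,0,0,0.0854],[0,0,0.018,0,0,0,0.0854],[0,0,0.018,0,0,0,0.0854],[0,0,0.018,0,0,0,0.0854],[0,0,0.012,0,0,0,0.0854],[0,0,0.006,0,0,0,0.0854],[0,0,0,0,0,0,0.07],[0,0,0,0,0,0,0.06],[0,0,0,0,0,0,0.05],[0,0,0,0,0,0,0.05],[0,0,0,0,0,0,0.05],[0,0,0,0,0,0,0.05],[0,0,0,0,0,0,0.05],[0,0,0,0,0,0,0.05]]]' 40

```

```text
clock: 2.82
ee_pos: [0.4798, -0.3421, 0.0119]
eef_rot: [[0.983, 0.183, 0.0], [0.183, -0.983, 0.002], [0.001, -0.002, -1.0]]
ft_force: [-2.1, 5.9, 6.1]
grip_width: 0.0551
finger_force: 43.5
```

```bash
python3 -m inch '[[[-0.008,0,0,0,0,0,0.05],[-0.008,0,0,0,0,0,0.05],[-0.008,0,0,0,0,0,0.05],[-0.008,0,0,0,0,0,0.05],[-0.008,0,0,0,0,0,0.05],[-0.008,0,0,0,0,0,0.05],[-0.006,0,0,0,0,0,0.05],[-0.006,0,0,0,0,0,0.05],[-0.005,0,0,0,0,0,0.05],[-0.005,0,0,0,0,0,0.05],[-0.004,0,0,0,0,0,0.05],[-0.003,0,0,0,0,0,0.05],[-0.003,0,0,0,0,0,0.05],[0,0,0,0,0,0,0.05],[0,0,0,0,0,0,0.05],[0,0,0,0,0,0,0.05]]]'
python3 -c "
from h import *
go(.4803,-.3423,.009,10.5)"
```

```text
clock: 4.15
ee_pos: [0.4017, -0.3571, 0.0119]
eef_rot: [[0.983, 0.182, 0.001], [0.182, -0.983, 0.001], [0.002, -0.001, -1.0]]
ft_force: [-0.9, 4.6, 6.6]
grip_width: 0.0554
finger_force: 43.9
turn 0.0 then shift x 0.0800 y -0.0002 z 0.0029 now [ 0.4017 -0.3571  0.0119] yaw 10.5 q [-0.73  0.43 -0.35  0.8   0.    2.23] f [-0.9  4.6  6.6] w 0.0554 t 4.2
```

```bash
python3 -m inch '[[[-0.002,0,0,0,0,0,0.05],[-0.0015,0,0,0,0,0,0.05],[0,0,0,0,0,0,0.05]]]'; python3 -m inch '[[[0.0025,0,0,0,0,0,0.05],[0,0,0,0,0,0,0.05],[0,0,0,0,0,0,0.07],[0,0,0,0,0,0,0.0854],[0,0,0,0,0,0,0.0854],[0,0,0,0,0,0,0.0854],[0,0,0,0,0,0,0.0854],[0,0,-0.015,0,0,0,0.0854],[0,0,-0.015,0,0,0,0.0854],[0,0,-0.02,0,0,0,0.0854],[0,0,-0.03,0,0,0,0.0854],[0,0,-0.03,0,0,0,0.0854],[0,0,-0.02,0,0,0,0.0854],[0,0,0,0,0,0,0.0854]]]'
python3 -c "
from h import *
c=snap('top','d1.png',150,450,140,300,2.5)
print(w2p(c,(.4803-.003-.0787,-.3423-.0146,.034)))
go(.4674,-.0638,.10,45)"
```

```text
clock: 4.4
ee_pos: [0.401, -0.3573, 0.012]
eef_rot: [[0.983, 0.184, 0.007], [0.184, -0.983, 0.002], [0.007, -0.001, -1.0]]
ft_force: [12.5, 10.1, -1.9]
grip_width: 0.0548
finger_force: 43.3
clock: 5.57
ee_pos: [0.402, -0.3595, 0.1448]
eef_rot: [[0.983, 0.182, 0.005], [0.182, -0.983, -0.005], [0.004, 0.005, -1.0]]
ft_force: [0.7, 0.3, 0.7]
grip_width: 0.0856
finger_force: 0.0
[398.51179125 272.66791149]
turn -34.5 then shift x 0.2554 y -0.1619 z 0.0426 now [ 0.4013 -0.3589  0.1426] yaw 10.5 q [-0.73  0.3  -0.16  1.11 -0.    2.23] f [-0.7 -0.3 -0.2] w 0.0855 t 5.6
```

View pics/d1.png

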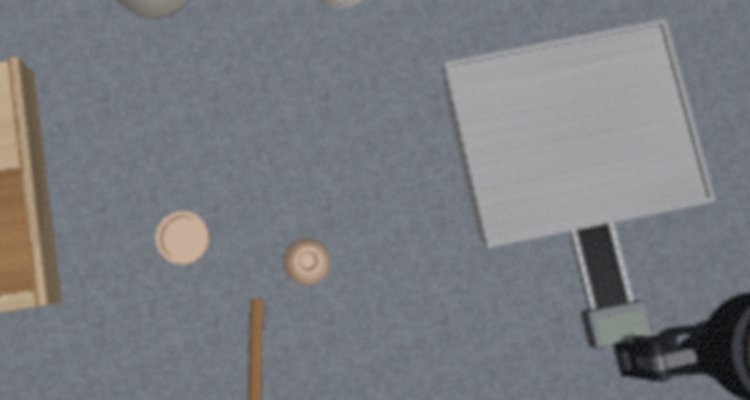

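```bash
T='unused'; python3 -m inch '[[[0,0,-0.005,0,0,-6.8,0.0854],[0,0,-0.005,0,0,-6.8,0.0854],[0,0,-0.005,0,0,-6.8,0.0854],[0,0,-0.005,0,0,-6.8,0.0854],[0,0,0,0,0,-6.8,0.0854],[0,0,0,0,0,-6.8,0.0854],[0,0,0,0,0,-6.8,0.0854],[0,0,0,0,0,-6.8,0.0854],[0,0,0,0,0,-6.8,0.0854],[0,0,0,0,0,-6.8,0.0854],[0,0,0,0,0,-6.8,0.0854],[0,0,0,0,0,-6.8,0.0854],[0,0,0,0,0,-6.8,0.0854],[0,0,0,0,0,-6.8,0.0854],[0,0,0,0,0,-6.8,0.0854],[0,0,0,0,0,-6.8,0.0854],[0,0,0,0,0,-6.8,0.0854],[0,0,0,0,0,-6.8,0.0854],[0,0,0,0,0,-6.8,0.0854],[0,0,0,0,0,-6.8,0.0854]]]'
python3 -m inch '[[[0,0,0,0,0,-6.8,0.065],[0,0,0,0,0,-6.8,0.065],[0,0,0,0,0,-6.8,0.065],[0,0,0,0,0,-6.8,0.065],[0,0,0,0,0,-6.3,0.065],[0,0,0,0,0,0,0.065]]]'
python3 -c "
from h import *
go(.4674,-.0638,.10,180)"
```

```text
clock: 7.28
ee_pos: [0.3998, -0.3574, 0.159]
eef_rot: [[-0.837, 0.547, -0.002], [0.547, 0.837, 0.002], [0.002, 0.0, -1.0]]
ft_force: [-0.2, 0.1, -0.5]
grip_width: 0.0852
finger_force: 0.0
clock: 7.78
ee_pos: [0.3998, -0.3574, 0.1591]
eef_rot: [[-1.0, -0.005, -0.002], [-0.005, 1.0, 0.001], [0.002, 0.001, -1.0]]
ft_force: [0.0, -0.9, -0.9]
grip_width: 0.0648
finger_force: 0.0
turn 0.3 then shift x -0.0676 y 0.2936 z 0.0591 now [ 0.3998 -0.3574  0.1591] yaw -179.7 q [-0.73  0.29 -0.13  1.15  0.   -0.73] f [ 0.  -0.9 -0.9] w 0.0648 t 7.8
```

```bash
python3 -m inch '[[[-0.0056,0.0245,0.0049,0,0,0,0.065],[-0.0056,0.0245,0.0049,0,0,0,0.065],[-0.0056,0.0245,0.0049,0,0,0,0.065],[-0.0056,0.0245,0.0049,0,0,0,0.065],[-0.0056,0.0245,0.0049,0,0,0,0.065],[-0.0056,0.0245,0.0049,0,0,0,0.065],[-0.0056,0.0245,0.0049,0,0,0,0.065],[-0.0056,0.0245,0.0049,0,0,0,0.065],[-0.0056,0.0245,0.0049,0,0,0,0.065],[-0.0056,0.0245,0.0049,0,0,0,0.065],[-0.0056,0.0245,0.0049,0,0,0,0.065],[-0.0056,0.0245,0.0049,0,0,0,0.065],[0,0,0,0,0,0,0.065],[0,0,0,0,0,0,0.065]]]'
python3 -c "
from h import *
go(.4674,-.0638,.001,180)"
```

```text
clock: 8.95
ee_pos: [0.4671, -0.0628, 0.1008]
eef_rot: [[-1.0, 0.001, -0.002], [0.001, 1.0, 0.0], [0.002, 0.0, -1.0]]
ft_force: [-0.1, 0.2, 0.1]
grip_width: 0.0651
finger_force: 0.0
turn -0.1 then shift x -0.0003 y -0.0010 z 0.0998 now [ 0.4671 -0.0628  0.1008] yaw 179.9 q [-0.13  0.23 -0.37  0.97 -0.   -0.13] f [-0.1  0.2  0.1] w 0.0651 t 8.9
```

```bash
python3 -m inch '[[[0,-0.001,0.02,0,0,0,0.065],[0,0,0.02,0,0,0,0.065],[0,0,0.02,0,0,0,0.065],[0,0,0.02,0,0,0,0.065],[0,0,0.012,0,0,0,0.065],[0,0,0.006,0,0,0,0.065],[0,0,0,0,0,0,0.065],[0,0,0,0,0,0,0.055],[0,0,0,0,0,0,0.045],[0,0,0,0,0,0,0.035],[0,0,0,0,0,0,0.035],[0,0,0,0,0,0,0.035],[0,0,0,0,0,0,0.035],[0,0,0,0,0,0,0.035],[0,0,0,0,0,0,0.035]]]' 25
python3 -c "
from h import *
go(.4674,-.0638,.10,180)"
```

```text
clock: 10.2
ee_pos: [0.4682, -0.0652, 0.0046]
eef_rot: [[-1.0, 0.0, 0.002], [0.0, 1.0, -0.001], [-0.002, -0.001, -1.0]]
ft_force: [-1.8, -1.3, 6.5]
grip_width: 0.044
finger_force: 26.0
turn -0.0 then shift x 0.0008 y 0.0014 z -0.0954 now [ 0.4682 -0.0652  0.0046] yaw 180.0 q [-0.14  0.35 -0.51  0.71 -0.   -0.14] f [-1.8 -1.3  6.5] w 0.044 t 10.2
```

```bash
python3 -m inch '[[[0,0,-0.005,0,0,0,0.035],[0,0,-0.015,0,0,0,0.035],[0,0,-0.025,0,0,0,0.035],[0,0,-0.03,0,0,0,0.035],[0,0,-0.03,0,0,0,0.035],[0,0,-0.02,0,0,0,0.035],[-0.0083,-0.0238,0,0,0,0,0.035],[-0.0083,-0.0238,0,0,0,0,0.035],[-0.0083,-0.0238,0,0,0,0,0.035],[-0.0083,-0.0238,0,0,0,0,0.035],[-0.0083,-0.0238,0,0,0,0,0.035],[-0.0083,-0.0238,0,0,0,0,0.035],[-0.0083,-0.0238,0,0,0,0,0.035],[-0.0083,-0.0238,0,0,0,0,0.035],[-0.0083,-0.0238,0,0,0,0,0.035],[-0.0083,-0.0238,0,0,0,0,0.035],[-0.0083,-0.0238,0,0,0,0,0.035],[-0.0083,-0.0238,0,0,0,0,0.035],[-0.0083,-0.0238,0,0,0,0,0.035]]]'
python3 -m inch '[[[0,0,0,0,0,0,0.035],[0,0,0,0,0,0,0.035]]]'
python3 -c "
from h import *
go(.576,-.3754,.051,180)"
```

```text
clock: 11.78
ee_pos: [0.5756, -0.3752, 0.129]
eef_rot: [[-1.0, 0.0, 0.0], [0.0, 1.0, 0.0], [-0.0, 0.0, -1.0]]
ft_force: [0.2, 1.1, -0.4]
grip_width: 0.0441
finger_force: 25.8
clock: 11.95
ee_pos: [0.5753, -0.3751, 0.1283]
eef_rot: [[-1.0, 0.002, -0.0], [0.002, 1.0, 0.001], [0.0, 0.001, -1.0]]
ft_force: [0.8, 0.8, -0.0]
grip_width: 0.0442
finger_force: 25.9
turn -0.1 then shift x -0.0007 y -0.0003 z 0.0773 now [ 0.5753 -0.3751  0.1283] yaw 179.9 q [-0.58  0.56  0.23  1.24  0.   -0.58] f [ 0.8  0.8 -0. ] w 0.0442 t 11.9
```

Descend, release gently, then lift.

```bash
python3 -m inch '[[[0,0,0.02,0,0,0,0.035],[0,0,0.02,0,0,0,0.035],[0,0,0.015,0,0,0,0.035],[0,0,0.01,0,0,0,0.035],[0,0,0.006,0,0,0,0.035],[0,0,0.003,0,0,0,0.035],[0,0,0.002,0,0,0,0.035],[0,0,0,0,0,0,0.035],[0,0,0,0,0,0,0.035]]]'
python3 -c "
from h import *
go(.576,-.3754,.051,180)"
```

```text
clock: 12.7
ee_pos: [0.5758, -0.3744, 0.0535]
eef_rot: [[-1.0, 0.0, 0.001], [0.0, 1.0, -0.001], [-0.001, -0.001, -1.0]]
ft_force: [0.1, -0.1, -1.4]
grip_width: 0.0445
finger_force: 25.9
turn -0.0 then shift x -0.0002 y -0.0010 z 0.0025 now [ 0.5758 -0.3744  0.0535] yaw 180.0 q [-0.58  0.61  0.11  1.07  0.   -0.58] f [ 0.1 -0.1 -1.4] w 0.0445 t 12.7
```

```bash
python3 -m inch '[[[0,0,0.0015,0,0,0,0.035],[0,0,0.0015,0,0,0,0.035],[0,0,0.001,0,0,0,0.035],[0,0,0,0,0,0,0.035]]]'; python3 -m inch '[[[0,0,0,0,0,0,0.048],[0,0,0,0,0,0,0.052],[0,0,0,0,0,0,0.058],[0,0,0,0,0,0,0.065],[0,0,0,0,0,0,0.065],[0,0,0,0,0,0,0.065],[0,0,-0.01,0,0,0,0.065],[0,0,-0.02,0,0,0,0.065],[0,0,-0.025,0,0,0,0.065],[0,0,-0.025,0,0,0,0.065],[0,0,-0.015,0,0,0,0.065],[0,0,0,0,0,0,0.065],[0,0,0,0,0,0,0.065]]]'
python3 -c "
from h import *
go(.4905,.0548,.14,180)"
```

```text
clock: 13.03
ee_pos: [0.5757, -0.3745, 0.0497]
eef_rot: [[-1.0, 0.0, 0.001], [0.0, 1.0, -0.001], [-0.001, -0.001, -1.0]]
ft_force: [-2.1, 0.2, 6.9]
grip_width: 0.044
finger_force: 26.5
clock: 14.12
ee_pos: [0.576, -0.3746, 0.1453]
eef_rot: [[-1.0, 0.0, 0.002], [0.0, 1.0, -0.001], [-0.002, -0.001, -1.0]]
ft_force: [-0.2, -0.5, -1.2]
grip_width: 0.065
finger_force: 0.0
turn -0.0 then shift x 0.0855 y 0.4294 z 0.0053 now [ 0.576  -0.3746  0.1453] yaw 180.0 q [-0.58  0.55  0.25  1.27  0.   -0.58] f [-0.2 -0.5 -1.2] w 0.065 t 14.1
```

```bash
python3 -m inch '[[[0.00475,0.0239,0,0,0,0,0.07],[0.00475,0.0239,0,0,0,0,0.07],[0.00475,0.0239,0,0,0,0,0.07],[0.00475,0.0239,0,0,0,0,0.07],[0.00475,0.0239,0,0,0,0,0.07],[0.00475,0.0239,0,0,0,0,0.07],[0.00475,0.0239,0,0,0,0,0.07],[0.00475,0.0239,0,0,0,0,0.07],[0.00475,0.0239,0,0,0,0,0.07]]]'; python3 -c "
from h import *
c=snap('top','e1.png',150,450,120,280,2.5)
go(.4905,.0548,.10,180)"
```

```text
clock: 14.87
ee_pos: [0.5316, -0.1578, 0.1427]
eef_rot: [[-1.0, 0.0, -0.002], [0.0, 1.0, 0.001], [0.002, 0.001, -1.0]]
ft_force: [0.5, 1.0, 0.3]
grip_width: 0.0699
finger_force: 0.0
turn 0.1 then shift x 0.0399 y 0.2091 z 0.0427 now [ 0.5304 -0.1543  0.1427] yaw -179.9 q [-0.28  0.33 -0.11  1.13  0.   -0.29] f [-0.6  3.  -0.5] w 0.0696 t 14.9
```

View pics/e1.png

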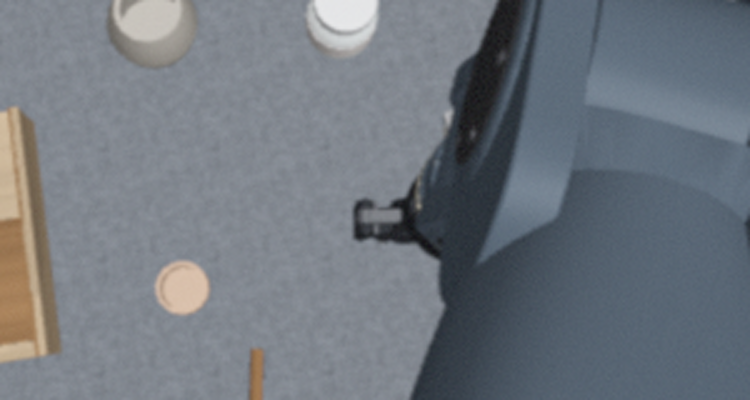

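The dish is still at (222.8,234.8), and the arm hides the scale.

```bash
python3 -m inch '[[[0.0044,0.0232,0.0044,0,0,0,0.07],[0.0044,0.0232,0.0044,0,0,0,0.07],[0.0044,0.0232,0.0044,0,0,0,0.07],[0.0044,0.0232,0.0044,0,0,0,0.07],[0.0044,0.0232,0.0044,0,0,0,0.07],[0.0044,0.0232,0.0044,0,0,0,0.07],[0.0044,0.0232,0.0044,0,0,0,0.07],[0.0044,0.0232,0.0044,0,0,0,0.07],[0.0044,0.0232,0.0044,0,0,0,0.07],[0,0,0,0,0,0,0.07],[0,0,0,0,0,0,0.07]]]'
python3 -c "
from h import *
go(.4905,.0548,.003,180)"
```

```text
clock: 15.83
ee_pos: [0.4923, 0.0504, 0.1033]
eef_rot: [[-1.0, -0.002, -0.002], [-0.002, 1.0, -0.0], [0.002, -0.0, -1.0]]
ft_force: [-0.6, -0.4, -0.1]
grip_width: 0.0698
finger_force: 0.0
turn 0.1 then shift x 0.0018 y 0.0044 z 0.1003 now [0.4923 0.0504 0.1033] yaw -179.9 q [ 0.1   0.27 -0.32  0.99 -0.    0.1 ] f [-0.6 -0.4 -0.1] w 0.0698 t 15.8
```

```bash
python3 -m inch '[[[0.0018,0.0044,0.015,0,0,0,0.07],[0,0,0.02,0,0,0,0.07],[0,0,0.02,0,0,0,0.07],[0,0,0.02,0,0,0,0.07],[0,0,0.015,0,0,0,0.07],[0,0,0.008,0,0,0,0.07],[0,0,0,0,0,0,0.07],[0,0,0,0,0,0,0.06],[0,0,0,0,0,0,0.05],[0,0,0,0,0,0,0.04],[0,0,0,0,0,0,0.04],[0,0,0,0,0,0,0.04],[0,0,0,0,0,0,0.04],[0,0,0,0,0,0,0.04]]]' 25
python3 -c "
from h import *
go(.5577,-.277,.006,180)"
```

```text
clock: 17.0
ee_pos: [0.4922, 0.054, 0.0071]
eef_rot: [[-1.0, 0.0, 0.002], [0.0, 1.0, -0.0], [-0.002, -0.0, -1.0]]
ft_force: [-0.7, -2.0, 6.9]
grip_width: 0.0493
finger_force: 26.5
turn -0.0 then shift x -0.0655 y -0.3310 z 0.0011 now [0.4922 0.054  0.0071] yaw 180.0 q [ 0.11  0.37 -0.46  0.74 -0.    0.11] f [-0.7 -2.   6.9] w 0.0493 t 17.0
```

```bash
python3 -m inch '[[[0,0,-0.005,0,0,0,0.04],[0,0,-0.015,0,0,0,0.04],[0,0,-0.03,0,0,0,0.04],[0,0,-0.03,0,0,0,0.04],[0,0,-0.03,0,0,0,0.04],[0,0,-0.015,0,0,0,0.04],[-0.0047,-0.0236,0,0,0,0,0.04],[-0.0047,-0.0236,0,0,0,0,0.04],[-0.0047,-0.0236,0,0,0,0,0.04],[-0.0047,-0.0236,0,0,0,0,0.04],[-0.0047,-0.0236,0,0,0,0,0.04],[-0.0047,-0.0236,0,0,0,0,0.04],[-0.0047,-0.0236,0,0,0,0,0.04],[-0.0047,-0.0236,0,0,0,0,0.04],[-0.0047,-0.0236,0,0,0,0,0.04],[-0.0047,-0.0236,0,0,0,0,0.04],[-0.0047,-0.0236,0,0,0,0,0.04],[-0.0047,-0.0236,0,0,0,0,0.04],[-0.0047,-0.0236,0,0,0,0,0.04],[-0.0047,-0.0236,0,0,0,0,0.04]]]'
python3 -m inch '[[[0,0,0.02,0,0,0,0.04],[0,0,0.015,0,0,0,0.04],[0,0,0.01,0,0,0,0.04],[0,0,0,0,0,0,0.04],[0,0,0,0,0,0,0.04]]]'
python3 -c "
from h import *
go(.5577,-.277,.052,180)"
```

```text
clock: 18.67
ee_pos: [0.5571, -0.2774, 0.1315]
eef_rot: [[-1.0, 0.0, 0.0], [0.0, 1.0, 0.0], [-0.0, 0.0, -1.0]]
ft_force: [1.4, 0.0, -0.8]
grip_width: 0.049
finger_force: 26.2
clock: 19.08
ee_pos: [0.5569, -0.2759, 0.0861]
eef_rot: [[-1.0, -0.0, -0.001], [-0.0, 1.0, 0.001], [0.001, 0.001, -1.0]]
ft_force: [-0.2, -0.3, 0.5]
grip_width: 0.049
finger_force: 26.2
turn 0.0 then shift x -0.0008 y -0.0011 z 0.0341 now [ 0.5569 -0.2759  0.0861] yaw -180.0 q [-0.46  0.48 -0.03  1.06  0.   -0.46] f [-0.2 -0.3  0.5] w 0.049 t 19.1
```

```bash
python3 -m inch '[[[0,0,0.012,0,0,0,0.04],[0,0,0.01,0,0,0,0.04],[0,0,0.006,0,0,0,0.04],[0,0,0.004,0,0,0,0.04],[0,0,0.002,0,0,0,0.04],[0,0,0,0,0,0,0.04],[0,0,0,0,0,0,0.04]]]'
```

```text
clock: 19.67
ee_pos: [0.5573, -0.2764, 0.0524]
eef_rot: [[-1.0, 0.0, 0.0], [0.0, 1.0, -0.0], [-0.0, -0.0, -1.0]]
ft_force: [-0.3, -0.3, -0.3]
grip_width: 0.0492
finger_force: 26.3
```

```bash
python3 -m inch '[[[0,0,0.0012,0,0,0,0.04],[0,0,0.0012,0,0,0,0.04],[0,0,0,0,0,0,0.054],[0,0,0,0,0,0,0.058],[0,0,0,0,0,0,0.064],[0,0,0,0,0,0,0.07],[0,0,0,0,0,0,0.07],[0,0,0,0,0,0,0.07],[0,0,-0.01,0,0,0,0.07],[0,0,-0.02,0,0,0,0.07],[0,0,-0.03,0,0,0,0.07],[0,0,-0.03,0,0,0,0.07],[0,0,-0.03,0,0,0,0.07],[0,0,0,0,0,0,0.07]]]'
python3 -m inch '[[[0,0,0,0,0,6.9,0.07],[0,0,0,0,0,6.9,0.07],[0,0,0,0,0,6.9,0.07],[0,0,0,0,0,6.9,0.07],[0,0,0,0,0,6.9,0.07],[0,0,0,0,0,6.9,0.07],[0,0,0,0,0,6.9,0.07],[0,0,0,0,0,6.9,0.07],[0,0,0,0,0,6.9,0.05],[0,0,0,0,0,6.9,0.05],[0,0,0,0,0,6.9,0.05],[0,0,0,0,0,6.4,0.05],[0,0,0,0,0,0,0.05]]]'
python3 -c "
from h import *
go(.4845,.2891,.15,97.8)"
```

```text
clock: 20.83
ee_pos: [0.5595, -0.2776, 0.1767]
eef_rot: [[-1.0, 0.0, 0.008], [0.0, 1.0, -0.004], [-0.008, -0.004, -1.0]]
ft_force: [0.7, 0.7, -0.1]
grip_width: 0.0699
finger_force: 0.0
clock: 21.92
ee_pos: [0.5571, -0.2764, 0.1702]
eef_rot: [[-0.129, 0.992, 0.0], [0.992, 0.129, -0.0], [-0.0, 0.0, -1.0]]
ft_force: [-0.9, -0.4, 0.1]
grip_width: 0.0499
finger_force: 0.0
turn -0.4 then shift x 0.5701 y 0.0048 z 0.0202 now [ 0.5571 -0.2764  0.1702] yaw 97.4 q [-0.46  0.43  0.11  1.25  0.    0.98] f [-0.9 -0.4  0.1] w 0.0499 t 21.9
```

```bash
python3 -m inch '[[[0.03,0.0003,0.001,0,0,0,0.05],[0.03,0.0003,0.001,0,0,0,0.05],[0.03,0.0003,0.001,0,0,0,0.05],[0.03,0.0003,0.001,0,0,0,0.05],[0.03,0.0003,0.001,0,0,0,0.05],[0.03,0.0003,0.001,0,0,0,0.05],[0.03,0.0003,0.001,0,0,0,0.05],[0.03,0.0003,0.001,0,0,0,0.05],[0.03,0.0003,0.001,0,0,0,0.05],[0.03,0.0003,0.001,0,0,0,0.05],[0.03,0.0003,0.001,0,0,0,0.05],[0.03,0.0003,0.001,0,0,0,0.05],[0.03,0.0003,0.001,0,0,0,0.05],[0.03,0.0003,0.001,0,0,0,0.05],[0.03,0.0003,0.001,0,0,0,0.05],[0.03,0.0003,0.001,0,0,0,0.05],[0.03,0.0003,0.001,0,0,0,0.05],[0.03,0.0003,0.001,0,0,0,0.05],[0,0,0,0,0,0,0.05],[0,0,0,0,0,0,0.05]]]'
python3 -c "
from h import *
go(.4845,.2891,.075,97.8)
c=snap('top','f1.png',50,450,120,300,2)"
```

```text
clock: 23.58
ee_pos: [0.4899, 0.2609, 0.1518]
eef_rot: [[-0.14, 0.99, 0.0], [0.99, 0.14, 0.0], [0.0, 0.0, -1.0]]
ft_force: [0.2, -0.7, 0.4]
grip_width: 0.0497
finger_force: 0.0
turn 0.2 then shift x 0.0287 y -0.0015 z 0.0768 now [0.4899 0.2609 0.1518] yaw 98.0 q [ 0.49  0.33 -0.1   1.15  0.    1.92] f [ 0.2 -0.7  0.4] w 0.0497 t 23.6
```

View pics/f1.png

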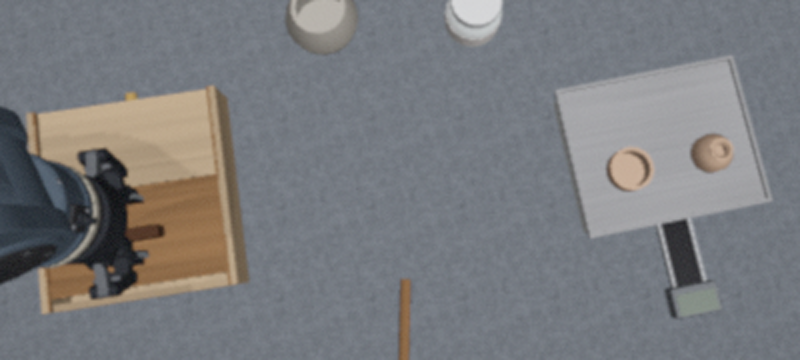

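Dish (630,168) and vase (712,153) both stand on the platter, and the display is out (695,298). Next I grasp the cover's grip.

```bash
python3 -m inch '[[[0.0287,-0.0015,0,0,0,0,0.05],[0,0,0.02,0,0,0,0.05],[0,0,0.02,0,0,0,0.05],[0,0,0.02,0,0,0,0.05],[0,0,0.012,0,0,0,0.05],[0,0,0.004,0,0,0,0.05],[0,0,0,0,0,0,0.05],[0,0,0,0,0,0,0.03],[0,0,0,0,0,0,0.01],[0,0,0,0,0,0,0.005],[0,0,0,0,0,0,0.005],[0,0,0,0,0,0,0.005],[0,0,0,0,0,0,0.005],[0,0,0,0,0,0,0.005]]]' 25
python3 -c "
from h import *
go(.4845,.2891,.075,97.8)"
```

```text
clock: 24.8
ee_pos: [0.4857, 0.2879, 0.0769]
eef_rot: [[-0.134, 0.991, 0.002], [0.991, 0.134, 0.001], [0.0, 0.002, -1.0]]
ft_force: [-0.0, -2.7, 6.9]
grip_width: 0.0134
finger_force: 27.7
turn -0.1 then shift x 0.0014 y -0.0010 z 0.0019 now [0.4857 0.2879 0.0769] yaw 97.7 q [ 0.54  0.4  -0.2   0.98 -0.    1.97] f [-0.  -2.7  6.9] w 0.0134 t 24.8
```

```bash
python3 -m inch '[[[0,0.008,0,0,0,0,0.005],[0,0.01,0,0,0,0,0.005],[0,0.01,0,0,0,0,0.005],[0,0.01,0,0,0,0,0.005],[0,0.01,0,0,0,0,0.005],[0,0.01,0,0,0,0,0.005],[0,0.01,0,0,0,0,0.005],[0,0.01,0,0,0,0,0.005],[0,0.01,0,0,0,0,0.005],[0,0.006,0,0,0,0,0.005],[0,0.004,0,0,0,0,0.005],[0,0.002,0,0,0,0,0.005],[0,0.002,0,0,0,0,0.005],[0,0,0,0,0,0,0.005],[0,0,0,0,0,0,0.005]]]'; python3 -m inch '[[[0,0.002,0,0,0,0,0.005],[0,0.001,0,0,0,0,0.005],[0,0,0,0,0,0,0.005]]]'
```

```text
clock: 26.05
ee_pos: [0.5847, 0.3022, 0.0769]
eef_rot: [[-0.135, 0.991, -0.002], [0.991, 0.135, 0.002], [0.002, -0.001, -1.0]]
ft_force: [-8.0, 1.3, 10.7]
grip_width: 0.0132
finger_force: 28.1
clock: 26.3
ee_pos: [0.5848, 0.3022, 0.0768]
eef_rot: [[-0.136, 0.991, -0.007], [0.991, 0.136, 0.001], [0.002, -0.007, -1.0]]
ft_force: [-18.9, 0.2, 17.2]
grip_width: 0.0133
finger_force: 29.0
```

```bash
python3 -m inch '[[[0,-0.003,0,0,0,0,0.02],[0,0,0,0,0,0,0.04],[0,0,0,0,0,0,0.05],[0,0,0,0,0,0,0.05],[0,0,-0.01,0,0,0,0.05],[0,0,-0.03,0,0,0,0.05],[0,0,-0.03,0,0,0,0.05],[0,0,-0.01,0,0,-6.9,0.06],[0,0,0,0,0,-6.9,0.065],[0,0,0,0,0,-6.9,0.07],[0,0,0,0,0,-6.9,0.07],[0,0,0,0,0,-6.9,0.07],[0,0,0,0,0,-6.9,0.07],[0,0,0,0,0,-6.9,0.07],[0,0,0,0,0,-6.9,0.07],[0,0,0,0,0,-6.9,0.07],[0,0,0,0,0,-6.9,0.07],[0,0,0,0,0,-6.9,0.07],[0,0,0,0,0,-6.4,0.07],[0,0,0,0,0,0,0.07]]]'
python3 -c "
from h import *
go(.5573,-.2764,.15,180)
c=snap('top','g1.png',50,450,120,300,2)"
```

```text
clock: 27.97
ee_pos: [0.5863, 0.3014, 0.1564]
eef_rot: [[-1.0, -0.005, 0.001], [-0.005, 1.0, 0.0], [-0.001, 0.0, -1.0]]
ft_force: [-0.5, 0.1, 0.5]
grip_width: 0.0703
finger_force: 0.0
turn 0.3 then shift x 0.0290 y -0.5778 z 0.0064 now [0.5863 0.3014 0.1564] yaw -179.7 q [0.47 0.5  0.19 1.26 0.   0.47] f [-0.5  0.1  0.5] w 0.0703 t 28.0
```

View pics/g1.png

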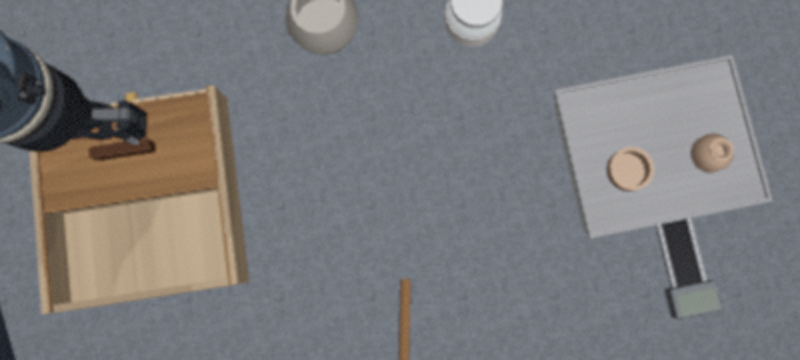

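The cover is open and the bay (145,248) is empty. Both pieces are unchanged on the platter and have been there for over 7 s.

```bash
python3 -m inch '[[[0.0015,-0.03,0,0,0,0,0.07],[0.0015,-0.03,0,0,0,0,0.07],[0.0015,-0.03,0,0,0,0,0.07],[0.0015,-0.03,0,0,0,0,0.07],[0.0015,-0.03,0,0,0,0,0.07],[0.0015,-0.03,0,0,0,0,0.07],[0.0015,-0.03,0,0,0,0,0.07],[0.0015,-0.03,0,0,0,0,0.07],[0.0015,-0.03,0,0,0,0,0.07],[0.0015,-0.03,0,0,0,0,0.07],[0.0015,-0.03,0,0,0,0,0.07],[0.0015,-0.03,0,0,0,0,0.07],[0.0015,-0.03,0,0,0,0,0.07],[0.0015,-0.03,0,0,0,0,0.07],[0.0015,-0.03,0,0,0,0,0.07],[0.0015,-0.03,0,0,0,0,0.07],[0.0015,-0.03,0,0,0,0,0.07],[0.0015,-0.03,0,0,0,0,0.07],[0.0015,-0.03,0,0,0,0,0.07],[0,0,0,0,0,0,0.07]]]'
python3 -m inch '[[[0,0,0,0,0,0,0.07]]]'
python3 -c "
from h import *
go(.5573,-.2764,.05,180)"
```

```text
clock: 29.68
ee_pos: [0.5571, -0.2735, 0.1558]
eef_rot: [[-1.0, 0.009, 0.001], [0.009, 1.0, -0.002], [-0.001, -0.002, -1.0]]
ft_force: [-0.2, 0.8, 0.2]
grip_width: 0.0701
finger_force: 0.0
clock: 29.77
ee_pos: [0.5571, -0.2702, 0.1557]
eef_rot: [[-1.0, 0.007, 0.0], [0.007, 1.0, 0.0], [-0.0, 0.0, -1.0]]
ft_force: [0.6, 0.5, 0.0]
grip_width: 0.0699
finger_force: 0.0
turn -0.4 then shift x -0.0002 y -0.0062 z 0.1057 now [ 0.5571 -0.2702  0.1557] yaw 179.6 q [-0.45  0.43  0.08  1.22  0.   -0.45] f [0.6 0.5 0. ] w 0.0699 t 29.8
```

```bash
python3 -m inch '[[[0,-0.0062,0.02,0,0,0,0.07],[0,0,0.025,0,0,0,0.07],[0,0,0.025,0,0,0,0.07],[0,0,0.015,0,0,0,0.07],[0,0,0.01,0,0,0,0.07],[0,0,0.006,0,0,0,0.07],[0,0,0.002,0,0,0,0.07],[0,0,0,0,0,0,0.07],[0,0,0,0,0,0,0.06],[0,0,0,0,0,0,0.05],[0,0,0,0,0,0,0.04],[0,0,0,0,0,0,0.04],[0,0,0,0,0,0,0.04],[0,0,0,0,0,0,0.04],[0,0,0,0,0,0,0.04]]]' 25
python3 -m inch '[[[0,0,-0.005,0,0,0,0.04],[0,0,-0.02,0,0,0,0.04],[0,0,-0.03,0,0,0,0.04],[0,0,-0.03,0,0,0,0.04],[0,0,-0.015,0,0,0,0.04],[0,0,0,0,0,-3.9,0.04],[0,0,0,0,0,-3.9,0.04],[0,0,0,0,0,0,0.04]]]'
python3 -c "
from h import *
go(.4691,.3357,.16,187.8)"
```

```text
clock: 31.02
ee_pos: [0.558, -0.2751, 0.054]
eef_rot: [[-1.0, 0.0, 0.002], [0.0, 1.0, -0.001], [-0.002, -0.001, -1.0]]
ft_force: [-0.3, 0.6, 5.9]
grip_width: 0.0493
finger_force: 25.7
clock: 31.68
ee_pos: [0.5575, -0.275, 0.1536]
eef_rot: [[-0.99, -0.138, 0.001], [-0.138, 0.99, -0.0], [-0.001, -0.001, -1.0]]
ft_force: [-0.2, -0.4, -0.6]
grip_width: 0.0491
finger_force: 26.1
turn 0.1 then shift x 0.0047 y 0.6170 z -0.0064 now [ 0.5575 -0.275   0.1536] yaw -172.1 q [-0.46  0.43  0.08  1.21  0.   -0.6 ] f [-0.2 -0.4 -0.6] w 0.0491 t 31.7
```

```bash
python3 -m inch '[[[0.0002,0.0308,0,0,0,0,0.04],[0.0002,0.0308,0,0,0,0,0.04],[0.0002,0.0308,0,0,0,0,0.04],[0.0002,0.0308,0,0,0,0,0.04],[0.0002,0.0308,0,0,0,0,0.04],[0.0002,0.0308,0,0,0,0,0.04],[0.0002,0.0308,0,0,0,0,0.04],[0.0002,0.0308,0,0,0,0,0.04],[0.0002,0.0308,0,0,0,0,0.04],[0.0002,0.0308,0,0,0,0,0.04],[0.0002,0.0308,0,0,0,0,0.04],[0.0002,0.0308,0,0,0,0,0.04],[0.0002,0.0308,0,0,0,0,0.04],[0.0002,0.0308,0,0,0,0,0.04],[0.0002,0.0308,0,0,0,0,0.04],[0.0002,0.0308,0,0,0,0,0.04],[0.0002,0.0308,0,0,0,0,0.04],[0.0002,0.0308,0,0,0,0,0.04],[0.0002,0.0308,0,0,0,0,0.04],[0.0002,0.0308,0,0,0,0,0.04]]]'
python3 -m inch '[[[0,0,0,0,0,0,0.04],[0,0,0,0,0,0,0.04],[0,0,0,0,0,0,0.04]]]'
python3 -c "
from h import *
go(.4691,.3357,.017,187.8)"
```

```text
clock: 33.35
ee_pos: [0.4694, 0.3364, 0.1528]
eef_rot: [[-0.991, -0.133, -0.0], [-0.133, 0.991, -0.0], [0.0, -0.0, -1.0]]
ft_force: [1.4, 0.7, -0.7]
grip_width: 0.0491
finger_force: 26.2
clock: 33.6
ee_pos: [0.4696, 0.3347, 0.1525]
eef_rot: [[-0.991, -0.135, -0.001], [-0.135, 0.991, -0.001], [0.001, -0.001, -1.0]]
ft_force: [-0.8, 0.2, -1.4]
grip_width: 0.0489
finger_force: 26.3
turn -0.1 then shift x 0.0004 y 0.0011 z 0.1355 now [0.4696 0.3347 0.1525] yaw -172.3 q [ 0.62  0.36 -0.04  1.17 -0.    0.48] f [-0.8  0.2 -1.4] w 0.0489 t 33.6
```

```bash
python3 -m inch '[[[0,0,0.025,0,0,0,0.04],[0,0,0.025,0,0,0,0.04],[0,0,0.02,0,0,0,0.04],[0,0,0.02,0,0,0,0.04],[0,0,0.02,0,0,0,0.04],[0,0,0.01,0,0,0,0.04],[0,0,0.006,0,0,0,0.04],[0,0,0.004,0,0,0,0.04],[0,0,0.002,0,0,0,0.04],[0,0,0,0,0,0,0.04],[0,0,0,0,0,0,0.04]]]'
python3 -m inch '[[[0,0,0.0015,0,0,0,0.04],[0,0,0.0015,0,0,0,0.04],[0,0,0,0,0,0,0.04]]]'
```

```text
clock: 34.52
ee_pos: [0.4704, 0.3353, 0.0216]
eef_rot: [[-0.991, -0.135, 0.001], [-0.135, 0.991, 0.001], [-0.001, 0.001, -1.0]]
ft_force: [0.4, 0.7, -0.4]
grip_width: 0.0488
finger_force: 26.3
clock: 34.77
ee_pos: [0.4699, 0.3351, 0.0178]
eef_rot: [[-0.991, -0.136, 0.0], [-0.136, 0.991, 0.0], [-0.0, 0.0, -1.0]]
ft_force: [0.4, 0.2, -1.0]
grip_width: 0.0488
finger_force: 26.3
```

```bash
python3 -m inch '[[[0,0,0.001,0,0,0,0.04],[0,0,0.001,0,0,0,0.04],[0,0,0,0,0,0,0.04]]]'
python3 -m inch '[[[0,0,0,0,0,0,0.054],[0,0,0,0,0,0,0.058],[0,0,0,0,0,0,0.063],[0,0,0,0,0,0,0.066],[0,0,0,0,0,0,0.066],[0,0,0,0,0,0,0.066],[0,0,-0.01,0,0,0,0.066],[0,0,-0.02,0,0,0,0.066],[0,0,-0.03,0,0,0,0.066],[0,0,-0.03,0,0,0,0.066],[0,0,-0.03,0,0,0,0.066],[0,0,-0.015,0,0,0,0.066],[0,0,0,0,0,3.9,0.065],[0,0,0,0,0,3.9,0.065],[0,0,0,0,0,0,0.065]]]'
python3 -c "
from h import *
go(.5757,-.3745,.15,180)
c=snap('top','i1.png',50,450,120,300,2)"
```

```text
clock: 35.02
ee_pos: [0.47, 0.3351, 0.0169]
eef_rot: [[-0.991, -0.136, 0.001], [-0.136, 0.991, 0.001], [-0.001, 0.001, -1.0]]
ft_force: [-4.0, -2.1, 11.6]
grip_width: 0.0491
finger_force: 27.4
clock: 36.27
ee_pos: [0.4701, 0.3353, 0.1515]
eef_rot: [[-1.0, 0.003, 0.001], [0.003, 1.0, 0.001], [-0.001, 0.001, -1.0]]
ft_force: [1.1, 0.7, 0.2]
grip_width: 0.0649
finger_force: 0.0
turn -0.2 then shift x -0.1056 y -0.7098 z 0.0015 now [0.4701 0.3353 0.1515] yaw 179.8 q [ 0.62  0.36 -0.04  1.16  0.    0.62] f [1.1 0.7 0.2] w 0.0649 t 36.3
```

View pics/i1.png

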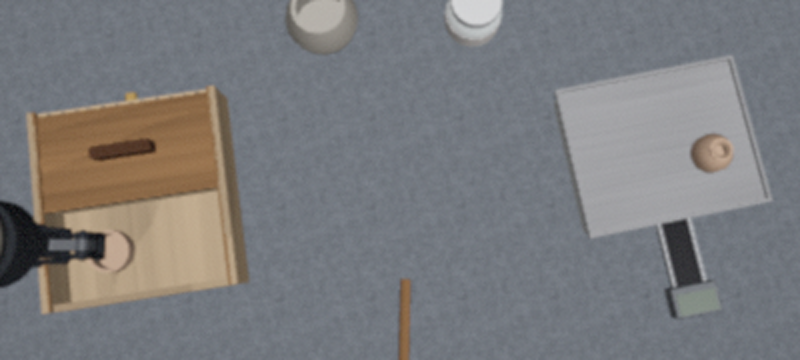

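The dish stands in the bay at (111,250), and the vase is still on the platter at (712,153).

```bash
python3 -m inch '[[[-0.0044,-0.0296,0,0,0,0,0.065],[-0.0044,-0.0296,0,0,0,0,0.065],[-0.0044,-0.0296,0,0,0,0,0.065],[-0.0044,-0.0296,0,0,0,0,0.065],[-0.0044,-0.0296,0,0,0,0,0.065],[-0.0044,-0.0296,0,0,0,0,0.065],[-0.0044,-0.0296,0,0,0,0,0.065],[-0.0044,-0.0296,0,0,0,0,0.065],[-0.0044,-0.0296,0,0,0,0,0.065],[-0.0044,-0.0296,0,0,0,0,0.065],[-0.0044,-0.0296,0,0,0,0,0.065],[-0.0044,-0.0296,0,0,0,0,0.065],[-0.0044,-0.0296,0,0,0,0,0.065],[-0.0044,-0.0296,0,0,0,0,0.065],[-0.0044,-0.0296,0,0,0,0,0.065],[-0.0044,-0.0296,0,0,0,0,0.065],[-0.0044,-0.0296,0,0,0,0,0.065],[-0.0044,-0.0296,0,0,0,0,0.065],[-0.0044,-0.0296,0,0,0,0,0.065],[-0.0044,-0.0296,0,0,0,0,0.065]]]'
python3 -m inch '[[[-0.0044,-0.0296,0,0,0,0,0.065],[-0.0044,-0.0296,0,0,0,0,0.065],[-0.0044,-0.0296,0,0,0,0,0.065],[-0.0044,-0.0296,0,0,0,0,0.065],[0,0,0,0,0,0,0.065],[0,0,0,0,0,0,0.065],[0,0,0,0,0,0,0.065]]]'
python3 -c "
from h import *
go(.5757,-.3745,.0495,180)"
```

```text
clock: 37.98
ee_pos: [0.5577, -0.2584, 0.1504]
eef_rot: [[-1.0, -0.002, -0.0], [-0.002, 1.0, 0.0], [0.0, 0.0, -1.0]]
ft_force: [-0.3, 0.7, -0.2]
grip_width: 0.0653
finger_force: 0.0
clock: 38.57
ee_pos: [0.575, -0.375, 0.1501]
eef_rot: [[-1.0, -0.001, -0.001], [-0.001, 1.0, 0.001], [0.001, 0.001, -1.0]]
ft_force: [-1.6, -0.6, -0.4]
grip_width: 0.0652
finger_force: 0.0
turn 0.1 then shift x -0.0007 y 0.0005 z 0.1006 now [ 0.575  -0.375   0.1501] yaw -179.9 q [-0.58  0.55  0.27  1.29  0.   -0.58] f [-1.6 -0.6 -0.4] w 0.0652 t 38.6
```

```bash
python3 -m inch '[[[0,0,0.02,0,0,0,0.065],[0,0,0.025,0,0,0,0.065],[0,0,0.025,0,0,0,0.065],[0,0,0.015,0,0,0,0.065],[0,0,0.01,0,0,0,0.065],[0,0,0.004,0,0,0,0.065],[0,0,0,0,0,0,0.065],[0,0,0,0,0,0,0.055],[0,0,0,0,0,0,0.045],[0,0,0,0,0,0,0.035],[0,0,0,0,0,0,0.035],[0,0,0,0,0,0,0.035],[0,0,0,0,0,0,0.035],[0,0,0,0,0,0,0.035],[0,0,0,0,0,0,0.035]]]' 25
python3 -m inch '[[[0,0,-0.005,0,0,0,0.035],[0,0,-0.02,0,0,0,0.035],[0,0,-0.03,0,0,0,0.035],[0,0,-0.03,0,0,0,0.035],[0,0,-0.015,0,0,0,0.035],[0,0,0,0,0,-3.9,0.035],[0,0,0,0,0,-3.9,0.035],[0,0,0,0,0,0,0.035]]]'
python3 -c "
from h import *
go(.4813,.2465,.15,187.8)"
```

```text
clock: 39.82
ee_pos: [0.5762, -0.3757, 0.0533]
eef_rot: [[-1.0, 0.0, 0.002], [0.0, 1.0, -0.001], [-0.002, -0.001, -1.0]]
ft_force: [-0.2, 2.4, 6.9]
grip_width: 0.0439
finger_force: 25.8
clock: 40.48
ee_pos: [0.5755, -0.3757, 0.1526]
eef_rot: [[-0.99, -0.138, 0.001], [-0.138, 0.99, -0.001], [-0.001, -0.001, -1.0]]
ft_force: [0.4, -0.3, -0.2]
grip_width: 0.044
finger_force: 25.7
turn 0.2 then shift x 0.0089 y 0.6292 z 0.0026 now [ 0.5755 -0.3757  0.1526] yaw -172.0 q [-0.58  0.55  0.27  1.29 -0.   -0.72] f [ 0.4 -0.3 -0.2] w 0.044 t 40.5
```

```bash
python3 -m inch '[[[0.0004,0.0315,0,0,0,0,0.035],[0.0004,0.0315,0,0,0,0,0.035],[0.0004,0.0315,0,0,0,0,0.035],[0.0004,0.0315,0,0,0,0,0.035],[0.0004,0.0315,0,0,0,0,0.035],[0.0004,0.0315,0,0,0,0,0.035],[0.0004,0.0315,0,0,0,0,0.035],[0.0004,0.0315,0,0,0,0,0.035],[0.0004,0.0315,0,0,0,0,0.035],[0.0004,0.0315,0,0,0,0,0.035],[0.0004,0.0315,0,0,0,0,0.035],[0.0004,0.0315,0,0,0,0,0.035],[0.0004,0.0315,0,0,0,0,0.035],[0.0004,0.0315,0,0,0,0,0.035],[0.0004,0.0315,0,0,0,0,0.035],[0.0004,0.0315,0,0,0,0,0.035],[0.0004,0.0315,0,0,0,0,0.035],[0.0004,0.0315,0,0,0,0,0.035],[0.0004,0.0315,0,0,0,0,0.035],[0.0004,0.0315,0,0,0,0,0.035]]]'
python3 -m inch '[[[0,0,0,0,0,0,0.035],[0,0,0,0,0,0,0.035],[0,0,0,0,0,0,0.035]]]'
python3 -c "
from h import *
go(.4813,.2465,.0163,187.8)"
```

```text
clock: 42.15
ee_pos: [0.4816, 0.249, 0.1519]
eef_rot: [[-0.991, -0.133, 0.0], [-0.133, 0.991, -0.0], [-0.0, -0.0, -1.0]]
ft_force: [-0.2, -0.6, 0.0]
grip_width: 0.0444
finger_force: 25.8
clock: 42.4
ee_pos: [0.4819, 0.2474, 0.1516]
eef_rot: [[-0.991, -0.135, -0.0], [-0.135, 0.991, -0.0], [0.0, -0.0, -1.0]]
ft_force: [-0.0, -0.4, -0.4]
grip_width: 0.0439
finger_force: 25.9
turn -0.1 then shift x 0.0007 y -0.0009 z 0.1353 now [0.4819 0.2474 0.1516] yaw -172.3 q [ 0.47  0.31 -0.13  1.14 -0.    0.34] f [-0.  -0.4 -0.4] w 0.0439 t 42.4
```

```bash
python3 -m inch '[[[0,0,0.025,0,0,0,0.035],[0,0,0.025,0,0,0,0.035],[0,0,0.02,0,0,0,0.035],[0,0,0.02,0,0,0,0.035],[0,0,0.02,0,0,0,0.035],[0,0,0.01,0,0,0,0.035],[0,0,0.006,0,0,0,0.035],[0,0,0.004,0,0,0,0.035],[0,0,0.002,0,0,0,0.035],[0,0,0,0,0,0,0.035],[0,0,0,0,0,0,0.035]]]'
python3 -m inch '[[[0,0,0.0015,0,0,0,0.035],[0,0,0.0015,0,0,0,0.035],[0,0,0.001,0,0,0,0.035],[0,0,0,0,0,0,0.035]]]'
```

```text
clock: 43.32
ee_pos: [0.4826, 0.2479, 0.0205]
eef_rot: [[-0.991, -0.135, 0.001], [-0.135, 0.991, 0.001], [-0.001, 0.0, -1.0]]
ft_force: [-0.0, -0.0, -0.9]
grip_width: 0.0445
finger_force: 25.9
clock: 43.65
ee_pos: [0.4823, 0.2478, 0.0162]
eef_rot: [[-0.991, -0.136, 0.001], [-0.136, 0.991, 0.0], [-0.001, 0.0, -1.0]]
ft_force: [-0.9, -0.6, 3.9]
grip_width: 0.044
finger_force: 26.3
```

Contact. I release, lift, turn for the cover and look.

```bash
python3 -m inch '[[[0,0,0,0,0,0,0.048],[0,0,0,0,0,0,0.053],[0,0,0,0,0,0,0.058],[0,0,0,0,0,0,0.062],[0,0,0,0,0,0,0.062],[0,0,0,0,0,0,0.062],[0,0,-0.01,0,0,0,0.062],[0,0,-0.02,0,0,0,0.062],[0,0,-0.03,0,0,0,0.062],[0,0,-0.03,0,0,0,0.062],[0,0,-0.03,0,0,0,0.062],[0,0,-0.02,0,0,0,0.062],[0,0,0,0,0,0,0.062]]]'
python3 -m inch '[[[0,0,0,0,0,6.9,0.05],[0,0,0,0,0,6.9,0.05],[0,0,0,0,0,6.9,0.05],[0,0,0,0,0,6.9,0.05],[0,0,0,0,0,6.9,0.05],[0,0,0,0,0,6.9,0.05],[0,0,0,0,0,6.9,0.05],[0,0,0,0,0,6.9,0.05],[0,0,0,0,0,6.9,0.05],[0,0,0,0,0,6.9,0.05],[0,0,0,0,0,6.9,0.05],[0,0,0,0,0,6.9,0.05],[0,0,0,0,0,6.9,0.05],[0,0,0,0,0,0,0.05]]]'
python3 -c "
from h import *
go(.5848,.3022,.15,97.8)"
```

```text
clock: 44.73
ee_pos: [0.4841, 0.2486, 0.1604]
eef_rot: [[-0.991, -0.135, 0.006], [-0.135, 0.991, 0.003], [-0.007, 0.002, -1.0]]
ft_force: [0.1, 0.1, 0.3]
grip_width: 0.0621
finger_force: 0.0
clock: 45.9
ee_pos: [0.4818, 0.2474, 0.1552]
eef_rot: [[-0.135, 0.991, -0.001], [0.991, 0.135, -0.0], [-0.0, -0.001, -1.0]]
ft_force: [-0.1, -0.2, 0.1]
grip_width: 0.05
finger_force: 0.0
turn -0.0 then shift x 0.0403 y 0.1095 z 0.0052 now [0.4818 0.2474 0.1552] yaw 97.8 q [ 0.47  0.3  -0.12  1.15 -0.    1.91] f [-0.1 -0.2  0.1] w 0.05 t 45.9
```

```bash
python3 -m inch '[[[0.008,0.022,0,0,0,0,0.05],[0.008,0.022,0,0,0,0,0.05],[0.008,0.022,0,0,0,0,0.05],[0.008,0.022,0,0,0,0,0.05],[0.008,0.0215,0,0,0,0,0.05],[0,0,0,0,0,0,0.05],[0,0,0,0,0,0,0.05],[0,0,0,0,0,0,0.05]]]'
python3 -c "
from h import *
go(.5843,.3022,.0775,97.8)
c=snap('top','j1.png',60,180,150,270,4)"
```

```text
clock: 46.57
ee_pos: [0.5841, 0.3022, 0.1551]
eef_rot: [[-0.143, 0.99, -0.002], [0.99, 0.143, -0.001], [-0.001, -0.002, -1.0]]
ft_force: [0.5, -0.5, -0.9]
grip_width: 0.05
finger_force: 0.0
turn 0.4 then shift x -0.0000 y 0.0002 z 0.0776 now [0.5841 0.3022 0.1551] yaw 98.2 q [0.48 0.5  0.19 1.26 0.   1.9 ] f [ 0.5 -0.5 -0.9] w 0.05 t 46.6
```

View pics/j1.png

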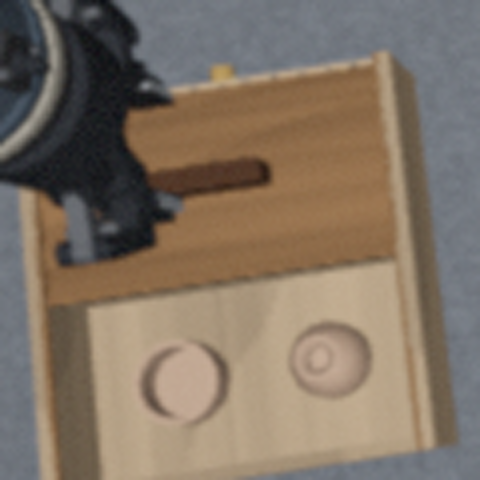

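Both pieces stand upright in the bay, the dish at (185,383) and the vase at (330,360). Next I grip the handle and shut the cover.

```bash
python3 -m inch '[[[0,0,0.02,0,0,0,0.05],[0,0,0.025,0,0,0,0.05],[0,0,0.02,0,0,0,0.05],[0,0,0.01,0,0,0,0.05],[0,0,0.002,0,0,0,0.05],[0,0,0,0,0,0,0.05],[0,0,0,0,0,0,0.03],[0,0,0,0,0,0,0.01],[0,0,0,0,0,0,0.005],[0,0,0,0,0,0,0.005],[0,0,0,0,0,0,0.005],[0,0,0,0,0,0,0.005]]]' 25
python3 -m inch '[[[0,-0.008,0,0,0,0,0.005],[0,-0.01,0,0,0,0,0.005],[0,-0.01,0,0,0,0,0.005],[0,-0.01,0,0,0,0,0.005],[0,-0.01,0,0,0,0,0.005],[0,-0.01,0,0,0,0,0.005],[0,-0.01,0,0,0,0,0.005],[0,-0.01,0,0,0,0,0.005],[0,-0.01,0,0,0,0,0.005],[0,-0.01,0,0,0,0,0.005],[0,-0.006,0,0,0,0,0.005],[0,-0.004,0,0,0,0,0.005],[0,-0.002,0,0,0,0,0.005],[0,0,0,0,0,0,0.005],[0,0,0,0,0,0,0.005]]]'
```

```text
clock: 47.62
ee_pos: [0.5845, 0.3029, 0.0802]
eef_rot: [[-0.141, 0.99, 0.0], [0.99, 0.141, 0.001], [0.001, 0.0, -1.0]]
ft_force: [-5.2, -1.6, 7.4]
grip_width: 0.0131
finger_force: 26.1
clock: 48.87
ee_pos: [0.476, 0.2872, 0.0801]
eef_rot: [[-0.141, 0.99, 0.002], [0.99, 0.141, 0.001], [0.0, 0.002, -1.0]]
ft_force: [-1.3, -2.6, 9.4]
grip_width: 0.0129
finger_force: 26.5
```

```bash
python3 -m inch '[[[0,-0.002,0,0,0,0,0.005],[0,-0.001,0,0,0,0,0.005],[0,0,0,0,0,0,0.005]]]';python3 -m inch '[[[0,-0.001,0,0,0,0,0.005],[0,-0.001,0,0,0,0,0.005],[0,0,0,0,0,0,0.005]]]'
```

```text
clock: 49.12
ee_pos: [0.4736, 0.2868, 0.0801]
eef_rot: [[-0.141, 0.99, 0.003], [0.99, 0.141, 0.001], [0.0, 0.003, -1.0]]
ft_force: [1.1, -2.1, 8.9]
grip_width: 0.0133
finger_force: 26.4
clock: 49.37
ee_pos: [0.4735, 0.2868, 0.0802]
eef_rot: [[-0.14, 0.99, 0.006], [0.99, 0.14, 0.001], [0.0, 0.006, -1.0]]
ft_force: [8.8, -2.1, 2.4]
grip_width: 0.0132
finger_force: 25.7
```

```bash
python3 -m inch '[[[0,0.002,0,0,0,0,0.005],[0,0,0,0,0,0,0.02],[0,0,0,0,0,0,0.035],[0,0,0,0,0,0,0.05],[0,0,0,0,0,0,0.05],[0,0,-0.01,0,0,0,0.05],[0,0,-0.03,0,0,0,0.05],[0,0,-0.03,0,0,0,0.05],[0,0,-0.02,0,0,0,0.02],[0,0,0,0,0,-2.7,0],[0,0,0,0,0,0,0]]]'
python3 -c "
from h import *
go(.3505,-.3663,.13,100.5)
c=snap('top','k1.png',50,450,120,300,2)"
```

```text
clock: 50.28
ee_pos: [0.4737, 0.2873, 0.1708]
eef_rot: [[-0.189, 0.982, 0.003], [0.982, 0.189, 0.002], [0.001, 0.003, -1.0]]
ft_force: [-0.3, 0.7, -1.0]
grip_width: 0.0147
finger_force: 0.0
turn 0.4 then shift x -0.6202 y -0.2402 z 0.0408 now [0.4737 0.2873 0.1708] yaw 100.9 q [ 0.55  0.31 -0.07  1.19  0.    1.93] f [-0.3  0.7 -1. ] w 0.0147 t 50.3
```

View pics/k1.png

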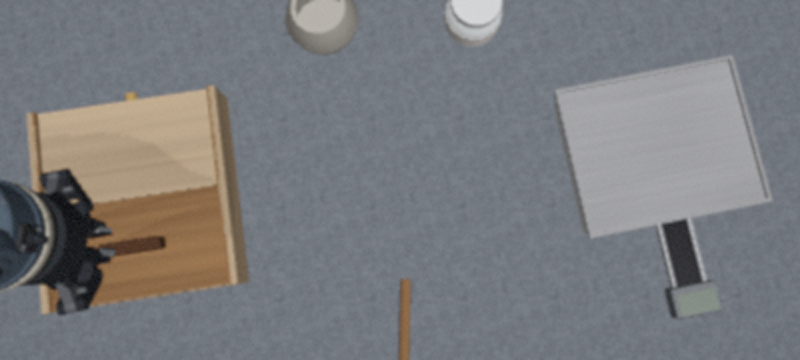

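The cover now reaches the front wall, from (50,305) to (225,280), and the platter is empty with the display still out at (695,298).

```bash
python3 -m inch '[[[-0.031,-0.012,0,0,0,0,0],[-0.031,-0.012,0,0,0,0,0],[-0.031,-0.012,0,0,0,0,0],[-0.031,-0.012,0,0,0,0,0],[-0.031,-0.012,0,0,0,0,0],[-0.031,-0.012,0,0,0,0,0],[-0.031,-0.012,0,0,0,0,0],[-0.031,-0.012,0,0,0,0,0],[-0.031,-0.012,0,0,0,0,0],[-0.031,-0.012,0,0,0,0,0],[-0.031,-0.012,0,0,0,0,0],[-0.031,-0.012,0,0,0,0,0],[-0.031,-0.012,0,0,0,0,0],[-0.031,-0.012,0,0,0,0,0],[-0.031,-0.012,0,0,0,0,0],[-0.031,-0.012,0,0,0,0,0],[-0.031,-0.012,0,0,0,0,0],[-0.031,-0.012,0,0,0,0,0],[-0.031,-0.012,0,0,0,0,0],[-0.031,-0.012,0,0,0,0,0]]]'
python3 -m inch '[[[0,0,0,0,0,0,0],[0,0,0,0,0,0,0],[0,0,0,0,0,0,0]]]'
python3 -c "
from h import *
go(.3505,-.3663,.016,100.5)"
```

```text
clock: 52.0
ee_pos: [0.3522, -0.3683, 0.168]
eef_rot: [[-0.185, 0.983, -0.001], [0.983, 0.185, 0.001], [0.002, -0.001, -1.0]]
ft_force: [0.7, -0.2, -0.4]
grip_width: 0.0
finger_force: 0.0
clock: 52.25
ee_pos: [0.3527, -0.3665, 0.1679]
eef_rot: [[-0.186, 0.983, -0.001], [0.983, 0.186, 0.002], [0.002, -0.001, -1.0]]
ft_force: [0.2, 0.9, -0.1]
grip_width: 0.0004
finger_force: 0.0
turn 0.2 then shift x 0.0006 y -0.0021 z 0.1519 now [ 0.3527 -0.3665  0.1679] yaw 100.7 q [-0.8   0.24 -0.17  1.16  0.    0.58] f [ 0.2  0.9 -0.1] w 0.0004 t 52.2
```

```bash
python3 -m inch '[[[0,-0.002,0.02,0,0,0,0],[0,0,0.025,0,0,0,0],[0,0,0.03,0,0,0,0],[0,0,0.03,0,0,0,0],[0,0,0.025,0,0,0,0],[0,0,0.015,0,0,0,0],[0,0,0.006,0,0,0,0],[0,0,0,0,0,0,0],[0,0,0,0,0,0,0],[0,0.006,0,0,0,0,0],[0,0.006,0,0,0,0,0],[0,0.005,0,0,0,0,0],[0,0.005,0,0,0,0,0],[0,0.005,0,0,0,0,0],[0,0.005,0,0,0,0,0],[0,0.005,0,0,0,0,0]]]'
python3 -m inch '[[[0,0.006,0,0,0,0,0],[0,0.006,0,0,0,0,0],[0,0.006,0,0,0,0,0],[0,0.006,0,0,0,0,0],[0,0.006,0,0,0,0,0],[0,0.006,0,0,0,0,0],[0,0.006,0,0,0,0,0],[0,0.006,0,0,0,0,0],[0,0.004,0,0,0,0,0],[0,0.004,0,0,0,0,0],[0,0.002,0,0,0,0,0],[0,0,0,0,0,0,0],[0,0,0,0,0,0,0]]]'
python3 -c "
from h import *
c=snap('top','l1.png',300,450,130,300,3)"
```

```text
clock: 53.58
ee_pos: [0.3882, -0.3606, 0.0178]
eef_rot: [[-0.187, 0.982, 0.0], [0.982, 0.187, -0.0], [-0.0, 0.0, -1.0]]
ft_force: [1.0, -1.0, 0.2]
grip_width: 0.0002
finger_force: 0.0
clock: 54.67
ee_pos: [0.4446, -0.3497, 0.0176]
eef_rot: [[-0.187, 0.982, -0.0], [0.982, 0.187, 0.0], [0.0, -0.0, -1.0]]
ft_force: [0.1, 0.4, -0.8]
grip_width: 0.0002
finger_force: 0.0
```

View pics/l1.png

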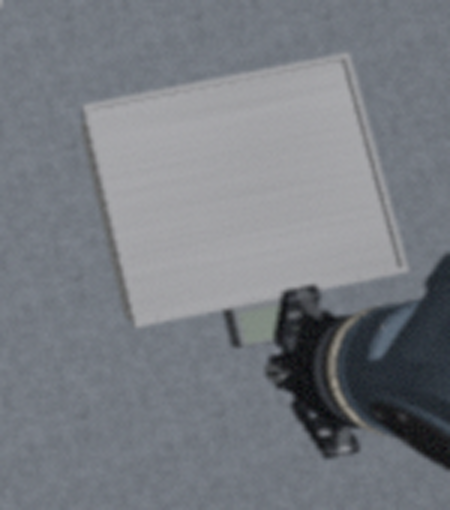

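The display is back at the platter, with its block at (255,325). I nudge it to confirm it is fully home, then retreat.

```bash
python3 -m inch '[[[0,0.003,0,0,0,0,0],[0,0.002,0,0,0,0,0],[0,0.001,0,0,0,0,0],[0,0,0,0,0,0,0]]]'; python3 -m inch '[[[0,0.002,0,0,0,0,0],[0,0.001,0,0,0,0,0],[0,0,0,0,0,0,0]]]'
```

```text
clock: 55.05
ee_pos: [0.4508, -0.3486, 0.0177]
eef_rot: [[-0.187, 0.982, 0.0], [0.982, 0.187, 0.0], [0.0, 0.0, -1.0]]
ft_force: [-0.6, 0.3, 0.3]
grip_width: -0.0003
finger_force: 0.0
clock: 55.3
ee_pos: [0.4537, -0.3481, 0.0177]
eef_rot: [[-0.187, 0.982, 0.0], [0.982, 0.187, 0.0], [0.0, 0.0, -1.0]]
ft_force: [0.4, 0.4, 0.1]
grip_width: -0.0002
finger_force: 0.0
```

```bash
python3 -m inch '[[[0,0.002,0,0,0,0,0],[0,0.001,0,0,0,0,0],[0,0,0,0,0,0,0]]]'; python3 -m inch '[[[0,0.0015,0,0,0,0,0],[0,0.001,0,0,0,0,0],[0,0,0,0,0,0,0]]]'
```

```text
clock: 55.55
ee_pos: [0.4545, -0.3478, 0.0176]
eef_rot: [[-0.186, 0.983, -0.004], [0.983, 0.186, -0.001], [-0.0, -0.004, -1.0]]
ft_force: [-9.1, -3.1, 5.0]
grip_width: -0.0004
finger_force: 4.7
clock: 55.8
ee_pos: [0.4547, -0.3477, 0.0175]
eef_rot: [[-0.185, 0.983, -0.008], [0.983, 0.185, -0.002], [-0.0, -0.008, -1.0]]
ft_force: [-18.0, -5.4, 9.9]
grip_width: -0.0004
finger_force: 9.5
```

Firmly home. Retreat and check the whole scene.

```bash
python3 -m inch '[[[0,-0.01,0,0,0,0,0],[0,-0.02,0,0,0,0,0],[0,-0.03,0,0,0,0,0],[0,-0.03,-0.01,0,0,0,0],[0,0,-0.03,0,0,0,0],[0,0,-0.03,0,0,0,0],[0,0,-0.03,0,0,0,0],[0,0,-0.03,0,0,0,0],[-0.03,0,-0.02,0,0,0,0],[-0.03,0,0,0,0,0,0],[-0.03,0,0,0,0,0,0],[0,0,0,0,0,0,0],[0,0,0,0,0,0,0],[0,0,0,0,0,0,0]]]'
python3 -c "
from h import *
c=snap('top','m1.png',50,450,110,340,2)"
```

```text
clock: 56.97
ee_pos: [0.3869, -0.4517, 0.1671]
eef_rot: [[-0.187, 0.982, -0.001], [0.982, 0.187, 0.001], [0.002, -0.0, -1.0]]
ft_force: [-0.8, 0.1, -0.8]
grip_width: -0.0003
finger_force: 0.0
```

View pics/m1.png

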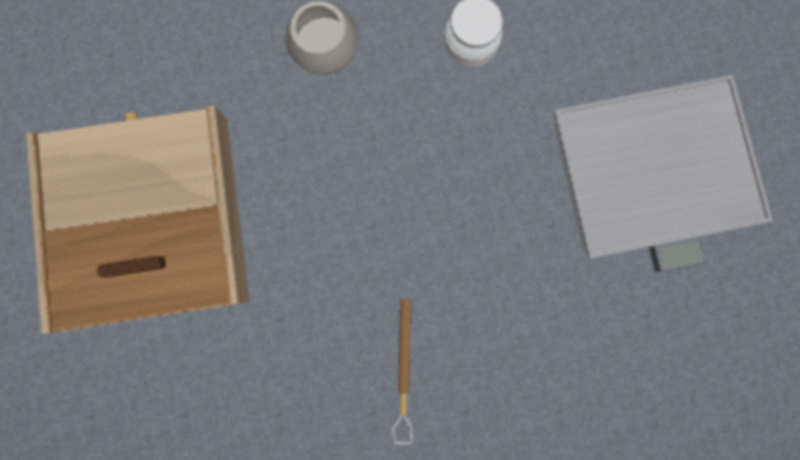

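The cover is fully shut over the bay (edge reaching (50,330)–(235,305)), the display is home at (678,256), and the glaze jar, pot and loop tool have not moved.

```bash
python3 -c "
from station import *
print(hand_in())"
```

```text
the job is handed in; nothing more can be done
None
```

I weighed the two pieces present (vase and dish) together with the display out, stood them upright in the bay, shut the cover and pushed the display home; I handed in at about 57 s, with the final picture showing the glaze jar, loop tool and pot unmoved.

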